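# Load the round flask into the sprung cradle and hold it down

### The arm

A 6-joint arm with a two-finger parallel gripper is mounted at the origin on the work surface. World frame = base frame: x ahead of the robot, y to its left, z up, the work surface at z = 0. Lengths are in mm, angles in rad, forces in N, time in s.
With the tool pointing down it reaches from about 300 to 775 mm from the base axis. Payload 14.6 kg.
Tool frame: the origin (TCP) lies on the centre line of the jaws, within the pads' length; the fingertips stand 8 mm ahead of it and the grasp point (between the pads) lies 11 mm behind it; z points along the fingers, y is the line along which they close (so a half turn about z gives the same grasp; the last joint's range is limited). The gripper opens to 94 mm and grips with 3 to 60 N. Pads are 16 mm wide; open, the fingers measure 119 mm over their backs; the gripper's body (75 mm by 177 mm) begins 78 mm behind the grasp point.
Start: joints at [-1.248, 0.3, 1.521, -0, 1.321, -0.067], TCP at [208.994, -508.734, 179.346] pointing down, gripper open.
Joint ranges: [-3.03, 3.03], [-0.79, 2.21], [0.23, 2.52], [-1.04, 4.18], [0, 3.07], [-2.55, 2.55]. Speed limits (rad/s): [2.22, 2.22, 2.57, 3.14, 3.14, 3.14].

### API

Orientations are given as [roll, pitch, yaw] about the fixed x, y, z axes, in that order (R = Rz(yaw) Ry(pitch) Rx(roll)).
In Python, from cell import manip gives the robot as it stands.
- The arm moves only by the tool jog_arm, never from a script. Its argument "rows" is one flat list of numbers, 7 for each row, row after row: the shift along the world's x, y, z in cm, then the turn, a rotation vector about the world's x, y, z in rad, then the closure, from 0 (fully open) to 1 (shut). In form: [dx, dy, dz, rx, ry, rz, fingers, dx, dy, dz, rx, ry, rz, fingers, ...]. A call has 1 to 20 rows; each row shifts and turns the commanded pose from where the row before left it; what a row does not reach is not made up. A row lasts 1/12 s, in which the tool goes at most 41.7 mm and 7.16 degrees, less where a joint would pass 70% of its speed; a pose out of reach is approached as far as the arm can. A call with a gripper value outside its range is refused whole. The fingers move at their own pace and stop on an object; "newtons" is the grip in N (left out, the last holds). Time passes only in rows, so rows that do not move let the fingers close. It gives the time, the measured TCP pose, the force, the opening and the grip force at its end, in the units of the state.
- manip.read_state(): the state, without advancing time (a new reading comes with each control period).
- manip.camera(name): name is "side" or "top"; returns (picture, depth): 420x560x3 uint8, blue, green, red; 420x560 float32, mm along the optical axis (not along the pixel's ray), 0 where there is no reading.
- manip.camera_model(name): a dict with "K" (3x3 intrinsics, pixels), "R" (3x3) and "t" (3): a world point X has camera coordinates R X + t. Camera axes: x right, y down, z forward; pixel columns grow to the right and rows downward; lengths in mm; the calibration is good to about 2 mm. A picture is of the moment at which its call begins. camera_model takes no time and is no camera call.
- manip.sign_off(): hands the job in; it is judged then, once.
The state is a dict: "clock": time; "joints": joint angles; "qd": joint speeds; "effort": joint torques, N m; "eef_pos": TCP position; "eef_rot": TCP orientation; "wrist_force": force on the tool from outside, world axes, zero at the start; "moment": the same for the moment, N m; "finger_gap": finger opening in mm; "finger_force": force on a finger pad.
Only numpy, scipy, OpenCV 4.12 (cv2) and the standard library are available. Lean on these libraries where they do the work, as an engineer would, in place of code of your own. Each camera call takes 0.05 s, during which the arm holds its last target. There are 200 camera calls.

### The job

Take the folded metal dust guard off the sprung ring cradle and hang it astride the bar of the rail, over the middle part of the bar, and leave it hanging there by itself. Then set the round-bottomed long-necked flask upright in the cradle's ring, press it straight down until the ring reaches its stop, and finish while still holding the flask pressed down there, touching only the flask. Keep the flask upright, and leave the conical flask, the beaker and the test tube rack where they stand.

Things in the scene. Friction and masses are not known exactly. Their poses are not given: they have to be found in the camera images.
- guard: Dust guard, 0.15 kg: inverted U of 4 mm aluminium sheet with a gable roof, standing astride the cradle. 110 mm wide over its side walls (x), 80 mm long (y, along the ridge), ends open; walls 86 mm, ridge 107 mm high. Grip tab on the ridge: 8 mm thick (x), 50 mm long (y), from 107 to 143 mm height. Origin: centre of the underside, level with the feet; a half turn about z gives the same shape.
- guard_ridge (a point): Point on the underside of the guard's ridge, at mid length, 102.8 mm above its origin. The inside of the roof slopes down about 21 degrees to either side, so the bar nests under the ridge: when hung, this point lies about 6.4 mm above the bar's axis.
- guard_tab (a point): Point in the grip tab to hold it by, 130 mm above the guard's origin, on its axis (13 mm below the tab's top).
- rail: Fixed steel rail: a horizontal round bar of 12 mm diameter, 260 mm long, along its y, its axis 150 mm above the bench, on a post with a 70 mm round foot at either end. Origin on the bench under the middle of the bar; x is across the bar.
- rail_mid (a point): Middle of the bar, on its axis.
- cradle: Fixed flask cradle: a grey round base 84 mm in diameter and 30 mm high that carries a steel wire ring on three sprung pins; highest point 66 mm. Origin: centre of the underside on the bench.
- ring_centre (a point): Centre of the sprung ring, moves with it. The ring is of 8 mm round wire, 50 mm inside and 66 mm outside diameter; its centre plane is 62 mm above the bench at rest, 46 mm when fully down. With the flask seated, the middle of its bulb lies 21.3 mm above this point.
- ring (a joint): How far the ring is pressed down, m: 0 at rest (up), 0.016 at its stop. The spring pushes up with about 4 N at rest and 10.4 N at the stop (the flask's weight alone does not move it), and lifts the ring again when released.
- flask: Round flask (volumetric), 0.16 kg nominal: amber glass, round bulb 64 mm in diameter with a small flat foot 40 mm in diameter, straight round neck 18 mm in diameter from 78 to 150 mm height, and a white stopper of the same diameter up to 170 mm. Stands on the bench. Origin: centre of its underside, z up along the neck.
- flask_bulb (a point): Middle of the flask's bulb, 34 mm above its origin.
- flask_neck (a point): Point on the neck's axis to grip it by, 125 mm above the flask's origin.
- conical: Bystander: conical amber glass flask, 68 mm in diameter at the foot, 105 mm high, standing on the bench beside or beyond the round flask (they may stand in either place). Origin: centre of underside.
- beaker: Bystander: clear glass beaker, 68 mm diameter, 90 mm high. Origin: centre of underside.
- rack: Bystander: steel test tube rack with tubes, 70 x 200 mm (x, y), 120 mm high with the tubes. Origin: centre of underside.

How it is judged:
By the outcome, as a careful person would: the job done as asked, in the order asked, and still so for the second after the job is handed in, while the arm keeps its last pose, push and grip.
It also fails if it takes over 53 s, if anything falls off the work surface, if the arm or the gripper's body presses on something with over 40 N, if the wrist force passes 120 N, or if a joint passes its speed limit or range.

## Working session

There is one attempt and no reset: what is moved stays moved. The work goes in short steps, Python scripts to look and compute and a tool call to move; the robot and the scene stay as the last step left them, time stands still between calls to the robot, and variables do not carry over. Pictures are saved under pics/ and viewed, at most 10 in all, crops included, and the job is handed in when it is done.

Besides the shell and the picture viewer there is one more tool, called after "Request:" as name(argument=value, ...), one argument or row to a line, values as JSON. jog_arm: Moves the arm, as the interface text tells. Its arguments: {"type":"object","properties":{"rows":{"type":"array"},"newtons":{"type":"number"}},"required":["rows"]}

```bash
mkdir -p pics
cat > h.py <<'E'
from cell import manip
import numpy as np, cv2
def cloud(n):
    im,d=manip.camera(n); m=manip.camera_model(n)
    K,R,t=[np.array(m[k],float) for k in("K","R","t")]
    v,u=np.mgrid[:d.shape[0],:d.shape[1]]
    c=np.stack([(u-K[0,2])/K[0,0]*d,(v-K[1,2])/K[1,1]*d,d],-1)
    X=(c-t.ravel())@R
    X[d<=0]=np.nan
    return im,d,X
def save(n,tag):
    im,d,X=cloud(n); cv2.imwrite(f'pics/{tag}.png',im); np.save(f'pics/{tag}.npy',X); return im,X
E
python3 - <<'E'
from h import *
for n in("top","side"):
    save(n,n+"0"); m=manip.camera_model(n); print(n,np.round(m["R"],2).tolist(),np.round(m["t"]).tolist())
s=manip.read_state(); print(s)
E
```

```text
top [[0.01, -1.0, 0.0], [-0.99, -0.01, -0.12], [0.12, -0.0, -0.99]] [-9.0, 569.0, 1010.0]
side [[-0.95, -0.31, 0.01], [-0.17, 0.48, -0.86], [0.26, -0.82, -0.51]] [522.0, 196.0, 809.0]
{'clock': 0.1, 'joints': array([-1.24758723e+00,  3.00419634e-01,  1.52147615e+00, -3.72999614e-05,
        1.32066677e+00, -6.66286271e-02]), 'qd': array([-4.54138304e-04, -2.04099694e-03, -2.25920717e-03, -8.84716630e-05,
        1.11243336e-03,  1.28439468e-04]), 'effort': array([ 2.58793072e-03, -5.32640934e+01, -3.53280258e+01,  7.10396119e-02,
        2.35141284e-02, -7.20576213e-05]), 'eef_pos': array([ 208.9189867 , -508.52156443,  178.85895117]), 'eef_rot': array([-3.14062249e+00, -2.85257036e-05,  3.89846962e-01]), 'wrist_force': array([-1.11133713,  0.06273403,  0.72752102]), 'moment': array([ 0.04040445, -0.04544661, -0.01596489]), 'finger_force': 0.0, 'finger_gap': 93.86372024196069}
```

View pics/top0.png

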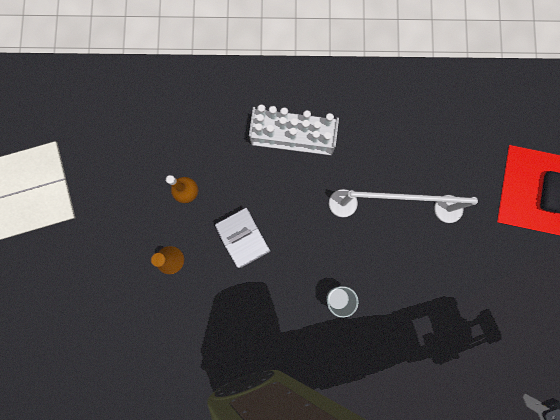

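View pics/side0.png

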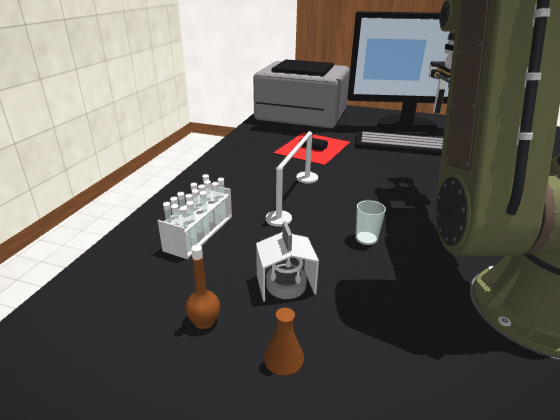

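The top view shows the round flask (bulb near 184,190, stopper 170,180), the conical flask (170,260) and the guard (242,237, with its tab at 238,235). The rail's bar runs from (350,195) to (477,201), with the beaker at (342,300) and the rack at (294,130). The side view agrees.

Run:
```python
from h import *
def rep(name,P):
    P=P[np.isfinite(P).all(1)]
    if len(P)<3: print(name,len(P)); return
    c=np.median(P,0); r=cv2.minAreaRect(P[:,:2].astype(np.float32))
    print(name,len(P),'med',c.round(1),'rect',np.round(r[0],1),np.round(r[1],1),round(r[2],1),'z',P[:,2].min().round(1),P[:,2].max().round(1))
T=np.load('pics/top0.npy'); S=np.load('pics/side0.npy')
def sel(X,u0,u1,v0,v1,z0,z1):
    P=X[v0:v1,u0:u1].reshape(-1,3); return P[(P[:,2]>z0)&(P[:,2]<z1)]
for nm,X,box in(("T",T,(205,280,200,275)),("S",S,(245,325,215,305))):
    rep(nm+" tab",sel(X,*box,118,160)); rep(nm+" roof",sel(X,*box,80,112))
    Q=sel(X,*box,118,160); 
    if len(Q)>5: print(cv2.fitLine(Q[:,:2].astype(np.float32),cv2.DIST_HUBER,0,.01,.01).ravel())
for nm,X,box in(("T",T,(340,490,180,220)),("S",S,(270,320,125,180))):
    Q=sel(X,*box,142,165); rep(nm+" bar",Q)
    if len(Q)>5: print(cv2.fitLine(Q.astype(np.float32),cv2.DIST_HUBER,0,.01,.01).ravel().round(3))
rep("T feet L",sel(T,325,360,185,220,2,15)); rep("T feet R",sel(T,430,466,190,225,2,15))
rep("T stopper",sel(T,160,180,170,190,150,180)); rep("S stopper",sel(S,188,206,242,262,140,180)); rep("T bulb",sel(T,165,202,172,206,20,75))
rep("S neck",sel(S,190,208,255,290,80,150));rep("S bulb",sel(S,182,224,285,330,5,75))
rep("T con",sel(T,148,190,240,280,5,130)); rep("T contop",sel(T,148,190,240,280,95,130)); rep("T rack",sel(T,240,345,95,160,20,130));rep("T beaker",sel(T,320,365,280,320,3,130))
for X,nm in((S,'cradle S'),): rep(nm,sel(X,262,312,255,300,15,75)); 
print(np.round(T[300,100],1))
```

```text
T tab 112 med [496.2  91.8 141.4] rect [496.6  93.4] [ 8.4 49.5] 29.2 z 118.3 146.8
T roof 1629 med [493.4  92.3  95.2] rect [496.5  93.6] [110.2  80. ] 29.3 z 80.7 111.1
[ 4.8819155e-01 -8.7273651e-01  4.9609299e+02  9.2234749e+01]
S tab 163 med [495.1 108.2 137.7] rect [498.1  97.7] [ 8.2 53.3] 29.1 z 118.4 145.8
S roof 1308 med [502.5 106.4  96.4] rect [497.6  97.9] [110.6  84.4] 30.1 z 80.2 112.0
[  0.53533757  -0.84463817 496.2225     105.02501   ]
T bar 741 med [ 581.2 -274.2  154.3] rect [ 582.1 -274.9] [276.2  15.2] 87.4 z 142.2 160.9
[ 4.70000e-02  9.99000e-01 -3.00000e-03  5.81416e+02 -2.74176e+02
  1.54541e+02]
S bar 245 med [ 582.  -233.6  154.9] rect [ 582.1 -267.5] [274.5  14.3] 87.1 z 142.1 158.3
[ 4.90000e-02  9.99000e-01 -6.00000e-03  5.81344e+02 -2.52288e+02
  1.54345e+02]
T feet L 571 med [ 583.7 -139.8    9. ] rect [ 590.4 -143. ] [84.8 84.3] 0.7 z 2.0 14.7
T feet R 491 med [ 566.8 -397.3    9.2] rect [ 580.8 -403.7] [85.  89.3] 0.3 z 2.0 14.9
T stopper 72 med [610.3 237.4 168.3] rect [611.8 238.2] [15.8 17.2] 89.6 z 151.2 173.7
S stopper 175 med [610.  248.9 163.1] rect [612.2 244.6] [17.2 17.2] 7.3 z 144.4 173.1
T bulb 468 med [603.5 229.3  53.9] rect [609.7 236.6] [56.6 61.6] 51.1 z 24.5 74.0
S neck 314 med [608.5 250.1 117.5] rect [609.9 247.6] [18.1 11.1] 36.3 z 81.7 149.9
S bulb 959 med [602.4 260.   50.9] rect [608.3 249.9] [61.7 49.4] 36.7 z 5.1 74.6
T con 654 med [443.9 264.4  43.2] rect [444.8 270.1] [56.3 65.5] 86.4 z 5.2 107.8
T contop 149 med [445.2 275.7 103.8] rect [444.3 275.4] [28.4 27.4] 0.1 z 99.6 107.8
T rack 2753 med [750.4 -19.4  72.6] rect [755.9 -21.6] [200.9  71.2] 83.0 z 20.2 123.6
T beaker 685 med [ 351.  -141.6   37.4] rect [ 353.  -141.7] [ 89.3 106.5] 0.5 z 3.0 93.9
cradle S 1233 med [489.8 118.1  29.7] rect [496.6 100.7] [104.9  85.6] 25.7 z 15.0 74.7
[346.5 440.2  -1.1]
```

Request:
jog_arm(
  rows=[0.75,1.6,0.2,0,0,0.045,0,1.5,3.1,0.2,0,0,0.089,0,1.5,3.1,0.2,0,0,0.089,0,1.5,3.1,0.2,0,0,0.089,0,1.5,3.1,0.2,0,0,0.089,0,1.5,3.1,0.2,0,0,0.089,0,1.5,3.1,0.2,0,0,0.089,0,1.5,3.1,0.2,0,0,0.089,0,1.5,3.1,0.2,0,0,0.089,0,1.5,3.1,0.2,0,0,0.089,0,1.5,3.1,0.2,0,0,0.089,0,1.5,3.1,0.2,0,0,0.089,0,1.5,3.1,0.2,0,0,0.089,0,1.5,3.1,0.2,0,0,0.089,0,1.5,3.1,0.2,0,0,0.089,0,1.5,3.1,0.2,0,0,0.089,0,1.5,3.1,0.2,0,0,0.089,0,1.5,3.1,0.2,0,0,0.089,0,1.5,3.1,0.2,0,0,0.089,0,0.75,1.6,0.2,0,0,0.045,0],
)

```text
clock: 1.77
eef_pos: [494.6, 84.2, 219.0]
eef_rot: [-3.141, -0.001, 2.089]
wrist_force: [-0.1, -1.3, 0.2]
finger_gap: 94.0
finger_force: 0.0
```

Request:
jog_arm(
  rows=[0.3,0.7,-1,0,0,0,0,0,0.7,-2,0,0,0,0,0,0,-1,0,0,0,0,0,0,0,0,0,0,0,0,0,0,0,0,0,0,0,0,0,0,0,0,0],
)

```text
clock: 2.27
eef_pos: [497.2, 94.5, 180.1]
eef_rot: [3.141, 0.0, 2.08]
wrist_force: [0.1, -0.1, -0.5]
finger_gap: 93.8
finger_force: 0.0
```

Run:
```python
from h import *
im,X=save("side","s1"); im2,X2=save("top","t1")
cv2.imwrite('pics/c1.png',cv2.resize(im[80:330,170:420],None,fx=2.4,fy=2.4))
```

```text
(no output)
```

View pics/c1.png

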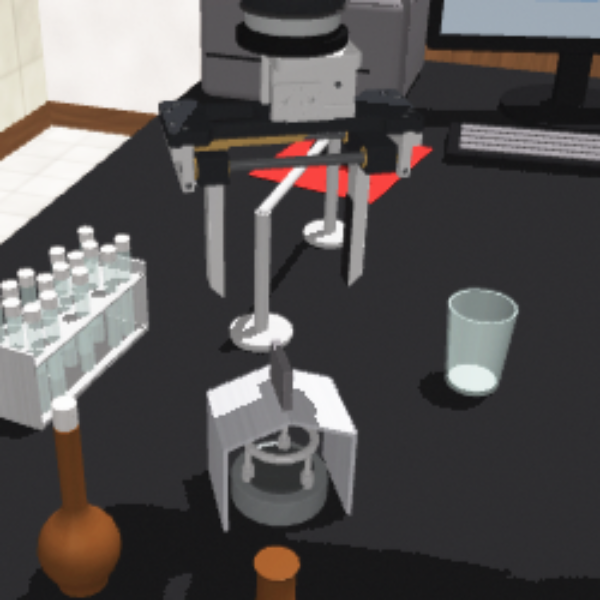

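The crop shows the open fingers straddling the tab, which is at crop (283,375), in line with it. I'll descend and grip.

Request:
jog_arm(
  rows=[0,0,-1,0,0,0,0,0,0,-1.5,0,0,0,0,0,0,-1.5,0,0,0,0,0,0,-1,0,0,0,0,0,0,-0.6,0,0,0,0,0,0,-0.3,0,0,0,0.3,0,0,0,0,0,0,1,0,0,0,0,0,0,1,0,0,0,0,0,0,1,0,0,0,0,0,0,1,0,0,0,0,0,0,1,0,0,0,0,0,0,1,0,0,0,0,0,0,1,0,0,0,0,0,0,1,0,0,0,0,0,0,1,0,0,0,0,0,0,1],
  newtons=30,
)

```text
clock: 3.7
eef_pos: [497.0, 95.3, 120.3]
eef_rot: [-3.142, -0.0, 2.082]
wrist_force: [-0.3, 0.1, 0.8]
finger_gap: 24.1
finger_force: 0.0
```

Request:
jog_arm(
  rows=[0,0,0,0,0,0,1,0,0,0,0,0,0,1,0,0,0,0,0,0,1,0,0,0,0,0,0,1,0,0,0,0,0,0,1],
)

```text
clock: 4.12
eef_pos: [497.0, 95.3, 120.3]
eef_rot: [-3.142, -0.0, 2.082]
wrist_force: [0.1, -0.5, 1.0]
finger_gap: 0.3
finger_force: 0.0
```

Run:
```python
from h import *
im,X=save("side","s2"); im2,X2=save("top","t2")
cv2.imwrite('pics/c2.png',np.hstack([cv2.resize(im[150:310,210:350],None,fx=2.8,fy=2.8),cv2.resize(im2[180:340,180:320],None,fx=2.8,fy=2.8)])[:, :800])
```

```text
(no output)
```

View pics/c2.png

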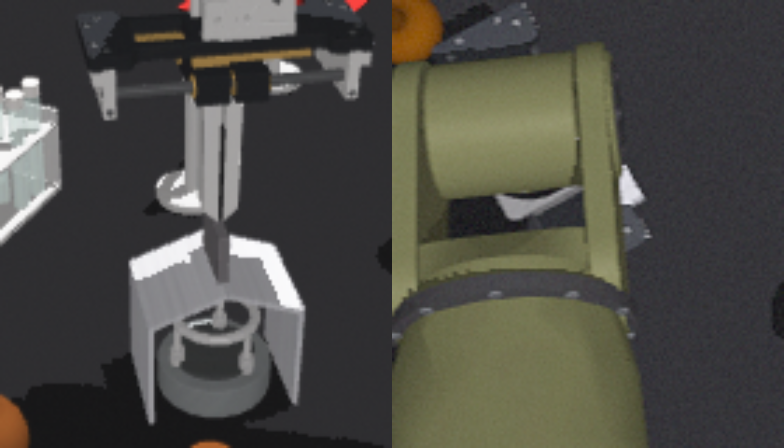

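The fingertips end at crop (220,215), just above or behind the tab top at (215,222), so the jaws closed on air. I'll check the fingertip position against depth.

Run:
```python
from h import *
X=np.load('pics/s2.npy')
for v in range(200,256,4): print(v,[X[v,u].round(0).astype(int).tolist() if np.isfinite(X[v,u]).all() else None for u in(282,286,290,294)])
m=manip.camera_model("side");K,R,t=[np.array(m[k],float) for k in("K","R","t")]
for p in([497,95.5,112],[497,95.5,120],[497,95.5,143]):
    c=R@p+t.ravel(); print(p,(K@c/c[2])[:2].round(1))
```

```text
200 [[505, 108, 209], [498, 109, 211], [491, 104, 209], [485, 101, 209]]
204 [[505, 109, 201], [498, 108, 202], [491, 104, 201], [485, 99, 199]]
208 [[505, 107, 192], [497, 108, 193], [491, 103, 192], [484, 101, 192]]
212 [[505, 108, 183], [497, 107, 185], [490, 105, 185], [484, 102, 184]]
216 [[504, 109, 175], [497, 109, 177], [490, 104, 175], [484, 99, 174]]
220 [[504, 111, 168], [497, 107, 167], [490, 105, 167], [484, 98, 164]]
224 [[504, 109, 158], [497, 107, 158], [491, 101, 155], [483, 99, 156]]
228 [[569, -109, -2], [497, 107, 149], [490, 103, 148], [539, -117, -1]]
232 [[513, 79, 118], [497, 105, 139], [488, 110, 144], [534, -97, 1]]
236 [[512, 80, 110], [495, 110, 133], [485, 119, 141], [493, 59, 100]]
240 [[510, 87, 105], [495, 110, 124], [485, 119, 132], [489, 74, 101]]
244 [[506, 99, 104], [494, 112, 115], [484, 119, 123], [485, 89, 102]]
248 [[503, 111, 103], [494, 113, 107], [484, 119, 114], [480, 103, 103]]
252 [[499, 122, 103], [490, 124, 106], [483, 123, 107], [476, 119, 105]]
[497, 95.5, 112] [287.1 240.6]
[497, 95.5, 120] [287.2 237.2]
[497, 95.5, 143] [287.5 227.4]
```

Run:
```python
from h import *
for f in('s1','s2'):
    X=np.load(f'pics/{f}.npy'); P=X.reshape(-1,3); P=P[np.isfinite(P).all(1)]
    d=np.hypot(P[:,0]-497,P[:,1]-95); 
    for lab,s in(('all',(d<75)&(P[:,2]>147)),):
        Q=P[s]; z=np.sort(Q[:,2]); print(f,len(z),z[:8].round(1)); L=Q[Q[:,2]<z[0]+40]; print(L.min(0).round(1),L.max(0).round(1))
        h,e=np.histogram(z,np.arange(140,400,10)); print(list(zip(e.astype(int).tolist(),h.tolist())))
s=manip.read_state(); print(s['joints'],s['eef_pos'])
```

```text
s1 8744 [206.8 207.  207.1 207.7 207.8 208.3 208.6 208.7]
[441.7  65.7 206.8] [551.3 134.1 246.8]
[(140, 0), (150, 0), (160, 0), (170, 0), (180, 0), (190, 0), (200, 14), (210, 63), (220, 83), (230, 81), (240, 89), (250, 90), (260, 95), (270, 91), (280, 91), (290, 78), (300, 39), (310, 360), (320, 419), (330, 288), (340, 879), (350, 243), (360, 227), (370, 249), (380, 147)]
s2 8035 [147.1 147.9 148.1 149.1 149.2 149.4 149.6 150.6]
[482.1  97.3 147.1] [509.8 112.4 186.9]
[(140, 7), (150, 44), (160, 65), (170, 65), (180, 69), (190, 74), (200, 69), (210, 77), (220, 76), (230, 43), (240, 38), (250, 300), (260, 395), (270, 296), (280, 853), (290, 214), (300, 205), (310, 196), (320, 122), (330, 248), (340, 340), (350, 218), (360, 265), (370, 96), (380, 162)]
[ 1.16996488e-01  2.61209735e-01  1.71465201e+00 -1.37464202e-05
  1.16576344e+00 -3.94021863e-01] [496.98651166  95.26059547 120.33486625]
```

The joints put the arm where I asked, but the cameras show the fingertips about 27 mm above the reported TCP, not 8 mm below it. The gripper's xy is right. The z offset is constant, since both pictures give it, so I'll work from fingertip z ≈ TCP z + 27. Next I open, descend 33 mm and regrip.

Request:
jog_arm(
  rows=[0,0,0,0,0,0,0.3,0,0,0,0,0,0,0.3,0,0,0,0,0,0,0.3,0,0,0,0,0,0,0.3,0,0,0,0,0,0,0.3,0,0,0,0,0,0,0.3,0,0,0,0,0,0,0.3,0,0,0,0,0,0,0.3,0,0,-0.5,0,0,0,0.3,0,0,-0.8,0,0,0,0.3,0,0,-0.8,0,0,0,0.3,0,0,-0.6,0,0,0,0.3,0,0,-0.4,0,0,0,0.3,0,0,-0.2,0,0,0,0.3,0,0,0,0,0,0,0.3,0,0,0,0,0,0,0.3],
  newtons=30,
)

```text
clock: 5.55
eef_pos: [497.1, 95.3, 87.4]
eef_rot: [3.142, 0.0, 2.082]
wrist_force: [-0.3, -0.8, 0.4]
finger_gap: 65.7
finger_force: 0.0
```

Request:
jog_arm(
  rows=[0,0,0,0,0,0,1,0,0,0,0,0,0,1,0,0,0,0,0,0,1,0,0,0,0,0,0,1,0,0,0,0,0,0,1,0,0,0,0,0,0,1,0,0,0,0,0,0,1,0,0,0,0,0,0,1,0,0,0,0,0,0,1,0,0,0,0,0,0,1,0,0,0,0,0,0,1,0,0,0,0,0,0,1],
  newtons=30,
)

```text
clock: 6.55
eef_pos: [496.9, 95.3, 87.2]
eef_rot: [-3.141, -0.0, 2.082]
wrist_force: [0.2, 0.4, -2.0]
finger_gap: 7.7
finger_force: 30.0
```

Grip is firm (7.7 mm, 30 N). Lift 190 mm.

Request:
jog_arm(
  rows=[0,0,0.3,0,0,0,1,0,0,0.7,0,0,0,1,0,0,1.5,0,0,0,1,0,0,2,0,0,0,1,0,0,2,0,0,0,1,0,0,2,0,0,0,1,0,0,2,0,0,0,1,0,0,2,0,0,0,1,0,0,2,0,0,0,1,0,0,2,0,0,0,1,0,0,1.5,0,0,0,1,0,0,0.7,0,0,0,1,0,0,0.3,0,0,0,1,0,0,0,0,0,0,1,0,0,0,0,0,0,1],
)

```text
clock: 7.8
eef_pos: [496.7, 95.2, 276.5]
eef_rot: [-3.141, -0.0, 2.082]
wrist_force: [0.8, -0.5, -1.1]
finger_gap: 7.7
finger_force: 30.0
```

Request:
jog_arm(
  rows=[0.2,-0.8,0,0,0,-0.01,1,0.4,-1.6,0,0,0,-0.03,1,0.5,-2.2,0,0,0,-0.034,1,0.5,-2.2,0,0,0,-0.034,1,0.5,-2.2,0,0,0,-0.034,1,0.5,-2.2,0,0,0,-0.034,1,0.5,-2.2,0,0,0,-0.034,1,0.5,-2.2,0,0,0,-0.034,1,0.5,-2.2,0,0,0,-0.034,1,0.5,-2.2,0,0,0,-0.034,1,0.5,-2.2,0,0,0,-0.034,1,0.5,-2.2,0,0,0,-0.034,1,0.5,-2.2,0,0,0,-0.034,1,0.5,-2.2,0,0,0,-0.034,1,0.5,-2.2,0,0,0,-0.034,1,0.5,-2.2,0,0,0,-0.034,1,0.4,-1.9,0,0,0,-0.028,1,0.3,-1,0,0,0,-0.01,1,0.2,-0.5,0,0,0,-0.004,1,0,0,0,0,0,0,1],
)

```text
clock: 9.47
eef_pos: [581.9, -271.3, 276.5]
eef_rot: [-3.14, -0.001, 1.523]
wrist_force: [0.1, 0.7, -1.3]
finger_gap: 7.8
finger_force: 30.0
```

Request:
jog_arm(
  rows=[0,0,0,0,0,0,1,0,0,0,0,0,0,1,0,0,0,0,0,0,1],
)

```text
clock: 9.72
eef_pos: [582.1, -269.9, 277.7]
eef_rot: [3.141, 0.0, 1.525]
wrist_force: [-0.4, 0.8, -0.7]
finger_gap: 7.9
finger_force: 30.0
```

Run:
```python
from h import *
im,X=save("side","s3"); im2,X2=save("top","t3")
cv2.imwrite('pics/c3.png',np.hstack([cv2.resize(im[40:240,200:380],None,fx=2.2,fy=2.2),cv2.resize(im2[120:320,320:500],None,fx=2.2,fy=2.2)]))
```

```text
(no output)
```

View pics/c3.png

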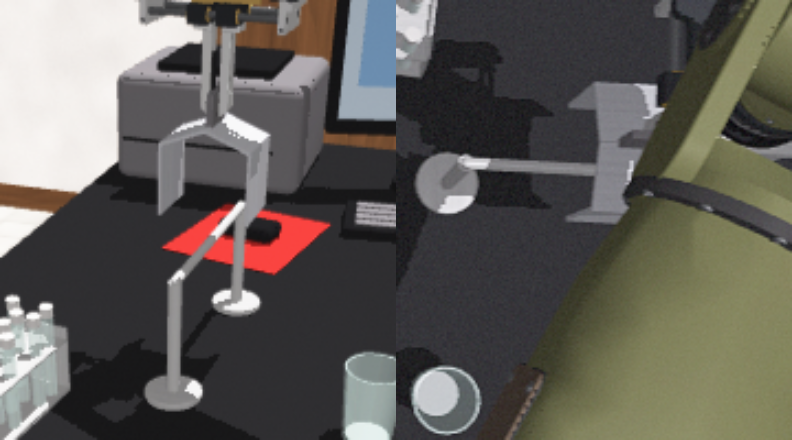

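The guard hangs level from the jaws above the bar, with its roof at crop (213,130) and the bar from (175,275) to (240,205). I'll measure the guard against the bar in the side camera.

Run:
```python
from h import *
for f in('s3','t3'):
    X=np.load(f'pics/{f}.npy'); P=X.reshape(-1,3); P=P[np.isfinite(P).all(1)]
    b=lambda x0,x1,y0,y1,z0,z1:P[(P[:,0]>x0)&(P[:,0]<x1)&(P[:,1]>y0)&(P[:,1]<y1)&(P[:,2]>z0)&(P[:,2]<z1)]
    g=b(500,670,-340,-200,180,306); B=b(560,605,-430,-110,145,165)
    print(f,len(g),'guard 1/99%',np.percentile(g,[1,99],axis=0).round(1).tolist())
    w=b(500,670,-340,-200,200,260)
    for s,n in((w[w[:,0]>582],'far wall'),(w[w[:,0]<582],'near wall')):
        if len(s)>20: print(n,len(s),np.median(s,0).round(1),cv2.fitLine(s[:,:2].astype(np.float32),cv2.DIST_HUBER,0,.01,.01).ravel().round(3))
    print('bar y',np.percentile(B[:,1],[0.5,99.5]).round(1),cv2.fitLine(B[:,:2].astype(np.float32),cv2.DIST_HUBER,0,.01,.01).ravel().round(3))
    r=b(500,670,-340,-200,262,300); print('roof',cv2.minAreaRect(r[:,:2].astype(np.float32)))
```

```text
s3 1083 guard 1/99% [[526.0, -308.4, 192.7], [637.9, -223.7, 301.5]]
far wall 264 [ 634.  -263.7  230.5] [ 4.70000e-02  9.99000e-01  6.34096e+02 -2.65710e+02]
near wall 215 [ 528.3 -254.6  231.1] [ 5.40000e-02  9.99000e-01  5.28321e+02 -2.59618e+02]
bar y [-394.  -133.9] [ 4.60000e-02  9.99000e-01  5.81333e+02 -2.48999e+02]
roof ((582.1669311523438, -266.4427185058594), (85.12044525146484, 111.01118469238281), 87.20305633544922)
t3 1361 guard 1/99% [[527.1, -283.2, 193.5], [636.8, -229.1, 301.2]]
far wall 65 [ 634.1 -238.8  225.1] [ 7.50000e-02  9.97000e-01  6.34049e+02 -2.42213e+02]
near wall 86 [ 527.8 -243.9  229.4] [ 5.70000e-02  9.98000e-01  5.27935e+02 -2.44257e+02]
bar y [-267.4 -138.7] [ 4.20000e-02  9.99000e-01  5.84312e+02 -2.03082e+02]
roof ((582.0621337890625, -258.4602966308594), (55.678749084472656, 111.08362579345703), 87.29634094238281)
```

Request:
jog_arm(
  rows=[-0.1,0,-0.5,0,0,0,1,0,0,-1,0,0,0,1,0,0,-1.5,0,0,0,1,0,0,-1.5,0,0,0,1,0,0,-1.5,0,0,0,1,0,0,-1.5,0,0,0,1,0,0,-1.5,0,0,0,1,0,0,-1.5,0,0,0,1,0,0,-1.2,0,0,0,1,0,0,-0.6,0,0,0,1,0,0,-0.3,0,0,0,1,0,0,-0.2,0,0,0,1,0,0,-0.2,0,0,0,1,0,0,0,0,0,0,1,0,0,0,0,0,0,1],
)

```text
clock: 11.07
eef_pos: [581.2, -270.8, 147.8]
eef_rot: [3.141, 0.0, 1.524]
wrist_force: [0.2, -0.5, -1.8]
finger_gap: 8.0
finger_force: 30.0
```

Request:
jog_arm(
  rows=[0,0,-0.1,0,0,0,1,0,0,-0.1,0,0,0,1,0,0,-0.1,0,0,0,1,0,0,0,0,0,0,1,0,0,0,0,0,0,1],
)

```text
clock: 11.48
eef_pos: [581.0, -270.7, 144.3]
eef_rot: [-3.141, -0.0, 1.524]
wrist_force: [0.6, 0.1, -1.0]
finger_gap: 7.9
finger_force: 30.0
```

Request:
jog_arm(
  rows=[0,0,-0.1,0,0,0,1,0,0,-0.1,0,0,0,1,0,0,0,0,0,0,1,0,0,0,0,0,0,1],
)

```text
clock: 11.82
eef_pos: [581.0, -270.7, 142.3]
eef_rot: [-3.141, -0.0, 1.524]
wrist_force: [-0.8, -0.6, -2.1]
finger_gap: 8.0
finger_force: 30.0
```

Request:
jog_arm(
  rows=[0,0,-0.1,0,0,0,1,0,0,0,0,0,0,1,0,0,0,0,0,0,1],
)

```text
clock: 12.07
eef_pos: [581.0, -270.7, 141.4]
eef_rot: [3.142, 0.0, 1.524]
wrist_force: [-0.3, -0.2, -0.2]
finger_gap: 7.8
finger_force: 30.0
```

Request:
jog_arm(
  rows=[0,0,-0.1,0,0,0,1,0,0,0,0,0,0,1,0,0,0,0,0,0,1],
)

```text
clock: 12.32
eef_pos: [581.4, -270.9, 141.2]
eef_rot: [3.14, 0.001, 1.524]
wrist_force: [-0.6, 1.0, 5.3]
finger_gap: 7.8
finger_force: 30.0
```

Request:
jog_arm(
  rows=[0,0,-0.05,0,0,0,1,0,0,0,0,0,0,1,0,0,0,0,0,0,1],
)

```text
clock: 12.57
eef_pos: [581.5, -270.9, 141.1]
eef_rot: [3.14, 0.001, 1.524]
wrist_force: [-0.8, 0.6, 8.7]
finger_gap: 8.1
finger_force: 30.0
```

It's seated: contact at TCP z 141.2, where I predicted 140.8. I'll ease the push, open and back straight up.

Request:
jog_arm(
  rows=[0,0,0.1,0,0,0,1,0,0,0,0,0,0,0.8,0,0,0,0,0,0,0.6,0,0,0,0,0,0,0.4,0,0,0,0,0,0,0.4,0,0,0,0,0,0,0.4,0,0,0,0,0,0,0.4,0,0,0,0,0,0,0.4,0,0,0,0,0,0,0.4,0,0,0.5,0,0,0,0.4,0,0,1,0,0,0,0.4,0,0,2,0,0,0,0.4,0,0,2,0,0,0,0.4,0,0,2,0,0,0,0.4,0,0,2,0,0,0,0.4,0,0,2,0,0,0,0.4,0,0,1,0,0,0,0.4,0,0,0.5,0,0,0,0.4,0,0,0,0,0,0,0.4],
)

```text
clock: 14.15
eef_pos: [581.2, -270.8, 271.8]
eef_rot: [3.14, 0.001, 1.524]
wrist_force: [0.1, 0.3, -0.6]
finger_gap: 56.2
finger_force: 0.0
```

Run:
```python
from h import *
im,X=save("side","s4")
cv2.imwrite('pics/c4.png',cv2.resize(im[40:360,150:400],None,fx=1.8,fy=1.8))
P=X.reshape(-1,3); P=P[np.isfinite(P).all(1)]
b=lambda x0,x1,y0,y1,z0,z1:P[(P[:,0]>x0)&(P[:,0]<x1)&(P[:,1]>y0)&(P[:,1]<y1)&(P[:,2]>z0)&(P[:,2]<z1)]
r=b(510,660,-340,-200,125,170);print('roof',cv2.minAreaRect(r[:,:2].astype(np.float32)))
for x0,x1 in((515,545),(620,650)):
    w=b(x0,x1,-340,-200,45,130); print('wall',np.median(w,0).round(1),w[:,2].min())
# cradle: ring and base
r=b(440,560,40,150,50,75); c,R=cv2.minEnclosingCircle(r[:,:2].astype(np.float32)); print('ring',c,R,len(r))
from scipy.optimize import least_squares
def circ(Q,r0): 
    f=lambda p:np.hypot(Q[:,0]-p[0],Q[:,1]-p[1])-r0
    return least_squares(f,Q[:,:2].mean(0),loss='soft_l1').x.round(1)
rr=b(440,560,40,150,60,72); print('ringfit',len(rr),circ(rr,29),np.percentile(rr[:,2],[50,95]).round(1))
bt=b(440,560,40,150,8,25); print('base side fit',len(bt),circ(bt,42))
# flask: side surfaces
n=b(580,640,215,275,85,145); print('neck',len(n),circ(n,9)); s=b(580,640,215,275,150,166); print('stopper side',circ(s,9))
B=b(570,650,200,285,12,60)
f=lambda p:np.linalg.norm(B-np.array([p[0],p[1],p[2]]),axis=1)-32
print('bulb sphere',len(B),least_squares(f,[610,241,34],loss='soft_l1').x.round(1))
T=np.load('pics/top0.npy')[172:206,165:202].reshape(-1,3); B=T[(T[:,2]>25)&(T[:,2]<64)]
print('bulb top',least_squares(f,[610,241,34],loss='soft_l1').x.round(1))
```

```text
roof ((581.4334716796875, -270.2541809082031), (138.3765411376953, 110.74837493896484), 84.330322265625)
wall [ 534.  -256.2   90.2] 48.84256713030772
wall [ 639.4 -255.6   98.7] 59.88568952446538
ring (495.2707214355469, 101.27081298828125) 32.698097229003906 321
ringfit 290 [495.2 102.5] [65.5 67.5]
base side fit 277 [496.1  99.6]
neck 283 [613.3 243. ]
stopper side [613.1 242.9]
bulb sphere 718 [613.5 242.7  34.5]
bulb top [612.  239.4  32.7]
```

View pics/c4.png

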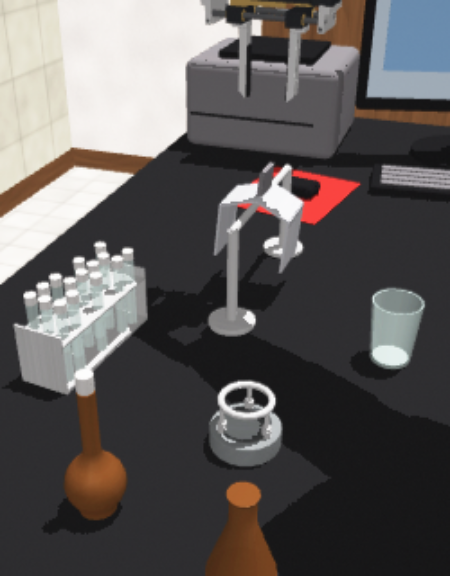

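The guard hangs astride mid-bar (crop 262,205), clear of the jaws. The cradle's ring (246,400) is free and the flask (95,485) still stands. I'll take a top-view fix of the ring and flask too.

Run:
```python
from h import *
from scipy.optimize import least_squares
im,X=save("top","t5"); 
P=X.reshape(-1,3); P=P[np.isfinite(P).all(1)]
b=lambda x0,x1,y0,y1,z0,z1:P[(P[:,0]>x0)&(P[:,0]<x1)&(P[:,1]>y0)&(P[:,1]<y1)&(P[:,2]>z0)&(P[:,2]<z1)]
def circ(Q,r0): 
    f=lambda p:np.hypot(Q[:,0]-p[0],Q[:,1]-p[1])-r0
    return least_squares(f,Q[:,:2].mean(0),loss='soft_l1').x.round(1)
r=b(440,560,40,150,55,75); print('ring',len(r),cv2.minEnclosingCircle(r[:,:2].astype(np.float32)),circ(r,29),np.median(r[:,2]))
s=b(580,640,205,275,158,180); print('stopper top',len(s),cv2.minEnclosingCircle(s[:,:2].astype(np.float32)),np.median(s,0))
g=b(510,660,-340,-200,130,170); print('guard roof',cv2.minAreaRect(g[:,:2].astype(np.float32)))
```

```text
ring 272 ((494.291748046875, 95.88436889648438), 32.81197738647461) [494.3  95.5] 64.2384093763903
stopper top 67 ((611.2787475585938, 238.59600830078125), 8.651392936706543) [611.09441257 237.47069709 168.32055076]
guard roof ((582.9931640625, -256.6861267089844), (111.23800659179688, 110.31190490722656), 86.72843933105469)
```

Request:
jog_arm(
  rows=[0,0.5,0,0,0,0,0.4,0.1,1.5,0,0,0,0,0.4,0.2,2.8,0,0,0,0,0.4,0.2,3,0,0,0,0,0.4,0.2,3,0,0,0,0,0.4,0.2,3,0,0,0,0,0.4,0.2,3,0,0,0,0,0.4,0.2,3,0,0,0,0,0.4,0.2,3,0,0,0,0,0.4,0.2,3,0,0,0,0,0.4,0.2,3,0,0,0,0,0.4,0.2,3,0,0,0,0,0.4,0.2,3,0,0,0,0,0.4,0.2,3,0,0,0,0,0.4,0.2,3,0,0,0,0,0.4,0.2,3,0,0,0,0,0.4,0.1,2.8,0,0,0,0,0.4,0.1,2.5,0,0,0,0,0.4,0.1,1.5,0,0,0,0,0.4,0,0.5,0,0,0,0,0.4],
)

```text
clock: 15.92
eef_pos: [612.1, 243.0, 270.1]
eef_rot: [-3.141, 0.0, 1.526]
wrist_force: [0.0, 0.0, -0.5]
finger_gap: 56.1
finger_force: 0.0
```

Request:
jog_arm(
  rows=[-0.1,0,-0.5,0,0,0,0.4,0,0,-1.5,0,0,0,0.4,0,0,-2,0,0,0,0.4,0,0,-2,0,0,0,0.4,0,0,-2,0,0,0,0.4,0,0,-2,0,0,0,0.4,0,0,-2,0,0,0,0.4,0,0,-2,0,0,0,0.4,0,0,-2,0,0,0,0.4,0,0,-1.6,0,0,0,0.4,0,0,-1,0,0,0,0.4,0,0,-0.5,0,0,0,0.4,0,0,0,0,0,0,0.4,0,0,0,0,0,0,0.4],
)

```text
clock: 17.08
eef_pos: [612.3, 239.9, 80.6]
eef_rot: [3.141, -0.0, 1.523]
wrist_force: [0.8, 0.2, -0.1]
finger_gap: 56.1
finger_force: 0.0
```

Request:
jog_arm(
  rows=[0,0,0,0,0,0,0.6,0,0,0,0,0,0,0.7,0,0,0,0,0,0,0.75,0,0,0,0,0,0,0.8,0,0,0,0,0,0,0.85,0,0,0,0,0,0,0.9,0,0,0,0,0,0,1,0,0,0,0,0,0,1,0,0,0,0,0,0,1,0,0,0,0,0,0,1,0,0,0,0,0,0,1,0,0,0,0,0,0,1],
  newtons=30,
)

```text
clock: 18.08
eef_pos: [612.0, 240.3, 79.8]
eef_rot: [-3.142, -0.0, 1.524]
wrist_force: [-0.6, 0.2, 0.6]
finger_gap: 18.0
finger_force: 30.0
```

Neck gripped at 18.0 mm. Lift 95 mm and carry over the ring, a displacement of (-117.4, -142.2) mm.

Request:
jog_arm(
  rows=[0,0,0.3,0,0,0,1,0,0,0.7,0,0,0,1,0,0,1.5,0,0,0,1,0,0,2,0,0,0,1,0,0,2,0,0,0,1,0,0,1.5,0,0,0,1,0,0,1,0,0,0,1,0,0,0.5,0,0,0,1,0,0,0,0,0,0,1],
)

```text
clock: 18.83
eef_pos: [612.2, 240.4, 175.8]
eef_rot: [3.14, -0.0, 1.524]
wrist_force: [-0.6, 0.0, -1.8]
finger_gap: 17.5
finger_force: 30.0
```

Request:
jog_arm(
  rows=[-0.2,-0.3,0,0,0,0,1,-0.5,-0.6,0,0,0,0,1,-0.9,-1.1,0,0,0,0,1,-0.9,-1.1,0,0,0,0,1,-0.9,-1.1,0,0,0,0,1,-0.9,-1.1,0,0,0,0,1,-0.9,-1.1,0,0,0,0,1,-0.9,-1.1,0,0,0,0,1,-0.9,-1.1,0,0,0,0,1,-0.9,-1.1,0,0,0,0,1,-0.9,-1.1,0,0,0,0,1,-0.9,-1.1,0,0,0,0,1,-0.9,-1,0,0,0,0,1,-0.7,-0.8,0,0,0,0,1,-0.3,-0.4,0,0,0,0,1,-0.1,-0.1,0,0,0,0,1,0,0,0,0,0,0,1,0,0,0,0,0,0,1,0,0,0,0,0,0,1],
)

```text
clock: 20.42
eef_pos: [495.2, 98.6, 174.7]
eef_rot: [-3.141, -0.0, 1.524]
wrist_force: [0.5, 1.2, -1.6]
finger_gap: 17.5
finger_force: 30.0
```

```bash
cat > m.py <<'E'
from h import *
import sys
from scipy.optimize import least_squares
im,X=save("side",sys.argv[1]); 
P=X[(X[...,2]>-50)]; C=im[(X[...,2]>-50)].astype(int)
amb=(C[:,2]>C[:,0]+25)
def b(m,x0,x1,y0,y1,z0,z1): 
    k=m&(P[:,0]>x0)&(P[:,0]<x1)&(P[:,1]>y0)&(P[:,1]<y1)&(P[:,2]>z0)&(P[:,2]<z1); return P[k]
B=b(amb,450,545,50,150,40,170)
B=B[B[:,2]<B[:,2].min()+62]
f=lambda p:np.linalg.norm(B-p,axis=1)-32
r=least_squares(f,B.mean(0),loss='soft_l1'); print('bulb',len(B),r.x.round(1),'res',np.abs(r.fun).mean().round(2)); c=r.x
N=b(amb,475,525,70,125,c[2]+48,c[2]+85)
g=lambda p:np.hypot(N[:,0]-p[0]-p[2]*(N[:,2]-c[2]-34),N[:,1]-p[1]-p[3]*(N[:,2]-c[2]-34))-9
q=least_squares(g,[c[0],c[1],0,0],loss='soft_l1').x; print('neck xy, tilt',len(N),q.round(3))
k=~amb
for z0,z1 in((40,72),):
    R=b(k,450,540,50,150,z0,z1); R=R[np.hypot(R[:,0]-495,R[:,1]-101)<40]; print('ring z pct',len(R),np.percentile(R[:,2],[90,97,99.5]).round(1), cv2.minEnclosingCircle(R[:,:2].astype(np.float32)))
cv2.imwrite(f'pics/c_{sys.argv[1]}.png',cv2.resize(im[150:330,180:360],None,fx=3,fy=3))
E
python3 m.py s6
```

```text
bulb 777 [495.9 101.2 128.8] res 0.97
neck xy, tilt 156 [ 4.95979e+02  1.02108e+02 -5.00000e-03 -2.10000e-02]
ring z pct 315 [67.  67.6 68. ] ((495.4830627441406, 102.66281127929688), 32.71061325073242)
```

View pics/c_s6.png

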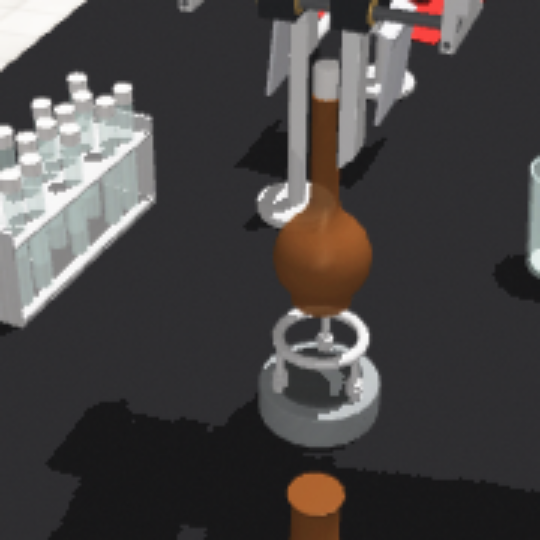

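The flask is upright, with its bulb at crop (323,255) directly above the ring at (320,335). The two agree within about 1 mm. I'll lower it.

Request:
jog_arm(
  rows=[0,0,-0.4,0,0,0,1,0,0,-0.8,0,0,0,1,0,0,-1,0,0,0,1,0,0,-0.8,0,0,0,1,0,0,-0.5,0,0,0,1,0,0,-0.3,0,0,0,1,0,0,-0.2,0,0,0,1,0,0,-0.2,0,0,0,1,0,0,0,0,0,0,1],
)

```text
clock: 21.22
eef_pos: [495.0, 98.3, 132.7]
eef_rot: [-3.142, 0.0, 1.524]
wrist_force: [0.1, 0.4, -3.0]
finger_gap: 17.3
finger_force: 30.0
```

Request:
jog_arm(
  rows=[0,0,-0.1,0,0,0,1,0,0,-0.1,0,0,0,1,0,0,-0.1,0,0,0,1,0,0,-0.1,0,0,0,1,0,0,-0.1,0,0,0,1,0,0,0,0,0,0,1],
)

```text
clock: 21.72
eef_pos: [495.2, 98.2, 127.9]
eef_rot: [3.141, 0.0, 1.524]
wrist_force: [-0.5, -1.2, 1.7]
finger_gap: 17.7
finger_force: 30.0
```

Contact. I'll press down with a firmer grip.

Request:
jog_arm(
  rows=[0,0,0,0,0,0,1,0,0,-0.2,0,0,0,1,0,0,-0.2,0,0,0,1,0,0,-0.2,0,0,0,1,0,0,-0.2,0,0,0,1,0,0,-0.2,0,0,0,1,0,0,-0.1,0,0,0,1,0,0,0,0,0,0,1,0,0,0,0,0,0,1],
  newtons=38,
)

```text
clock: 22.47
eef_pos: [495.2, 98.1, 117.0]
eef_rot: [3.141, 0.0, 1.524]
wrist_force: [-0.6, -3.4, 6.8]
finger_gap: 17.5
finger_force: 38.0
```

Request:
jog_arm(
  rows=[0,0,-0.1,0,0,0,1,0,0,-0.1,0,0,0,1,0,0,0,0,0,0,1,0,0,0,0,0,0,1],
)

```text
clock: 22.8
eef_pos: [495.2, 98.1, 115.1]
eef_rot: [3.141, 0.0, 1.524]
wrist_force: [0.3, -2.6, 7.7]
finger_gap: 17.6
finger_force: 38.0
```

Request:
jog_arm(
  rows=[0,0,-0.1,0,0,0,1,0,0,0,0,0,0,1,0,0,0,0,0,0,1],
)

```text
clock: 23.05
eef_pos: [495.3, 98.0, 114.1]
eef_rot: [3.141, 0.001, 1.524]
wrist_force: [-0.3, -3.8, 7.0]
finger_gap: 17.7
finger_force: 38.0
```

Request:
jog_arm(
  rows=[0,-0.1,-0.1,0,0,0,1,0,0,0,0,0,0,1,0,0,0,0,0,0,1],
)

```text
clock: 23.3
eef_pos: [495.3, 97.3, 113.6]
eef_rot: [3.14, -0.0, 1.524]
wrist_force: [-3.0, -2.1, 13.2]
finger_gap: 17.2
finger_force: 38.0
```

Request:
jog_arm(
  rows=[0,0,-0.1,0,0,0,1,0,0,0,0,0,0,1,0,0,0,0,0,0,1],
)

```text
clock: 23.55
eef_pos: [495.5, 97.4, 113.5]
eef_rot: [3.14, -0.0, 1.524]
wrist_force: [-5.2, -2.9, 23.0]
finger_gap: 17.4
finger_force: 38.0
```

Request:
jog_arm(
  rows=[0,0,-0.1,0,0,0,1,0,0,0,0,0,0,1,0,0,0,0,0,0,1],
)

```text
clock: 23.8
eef_pos: [495.7, 97.4, 113.3]
eef_rot: [3.139, -0.0, 1.524]
wrist_force: [-8.4, -3.6, 31.3]
finger_gap: 17.7
finger_force: 38.0
```

The force now climbs steeply with no travel, so the ring is at its stop. I'll ease off about 1 mm and verify.

Request:
jog_arm(
  rows=[0,0,0.1,0,0,0,1,0,0,0,0,0,0,1,0,0,0,0,0,0,1],
)

```text
clock: 24.05
eef_pos: [495.5, 97.4, 113.5]
eef_rot: [3.14, -0.0, 1.524]
wrist_force: [-5.7, -2.0, 22.1]
finger_gap: 17.6
finger_force: 38.0
```

```bash
python3 m.py s7
python3 - <<'E'
from h import *
im,X=save("top","t7"); s=cv2.imread('pics/s7.png'); cv2.imwrite('pics/f.png',cv2.resize(s[90:390,140:420],None,fx=2,fy=2))
E
```

```text
bulb 756 [496.4  99.4  69.3] res 1.1
neck xy, tilt 136 [ 4.96165e+02  9.96820e+01 -1.00000e-02  1.10000e-02]
ring z pct 167 [51.1 53.  61.9] ((495.5933837890625, 102.58611297607422), 32.58987045288086)
```

View pics/f.png

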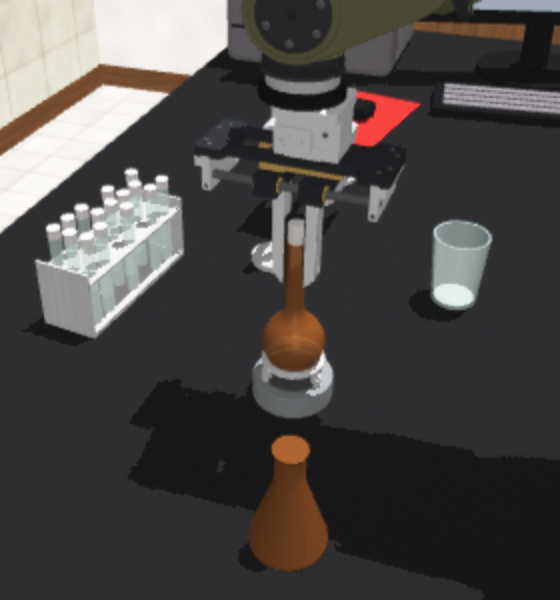

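The flask is pressed upright into the ring at (295,365), and the bystanders haven't moved. I'll trim the small sideways load and check the ring height more exactly.

Request:
jog_arm(
  rows=[-0.05,-0.05,0,0,0,0,1,0,0,0,0,0,0,1,0,0,0,0,0,0,1],
)

```text
clock: 24.4
eef_pos: [495.3, 97.1, 113.5]
eef_rot: [3.139, -0.001, 1.524]
wrist_force: [-3.6, -1.3, 21.3]
finger_gap: 17.7
finger_force: 38.0
```

```bash
python3 m.py s8
python3 - <<'E'
from h import *
for f in('s6','s8'):
    X=np.load(f'pics/{f}.npy'); im=cv2.imread(f'pics/{f}.png').astype(int)
    k=(im[...,2]<im[...,0]+20)&(im.mean(-1)>130)&(X[...,0]>455)&(X[...,0]<535)&(X[...,1]>50)&(X[...,1]<150)&(X[...,2]>33)&(X[...,2]<75)
    P=X[k]; r=np.hypot(P[:,0]-495.5,P[:,1]-101); Q=P[(r>24)&(r<36)]
    print(f,len(Q),np.histogram(Q[:,2],np.arange(33,76,3)))
a=np.load('pics/s4.npy');b=np.load('pics/s8.npy')
for n,X in(('s4',a),('s8',b)):
    P=X[np.isfinite(X).all(-1)]; 
    for x,y,z0 in((445,270,20),(755,-20,60),(353,-142,20)):
        q=P[(abs(P[:,0]-x)<60)&(abs(P[:,1]-y)<(110 if x>700 else 60))&(P[:,2]>z0)&(P[:,2]<130)]; print(n,q.mean(0).round(1),len(q))
s=manip.read_state();print(s['wrist_force'],s['moment'],s['eef_pos'],s['effort'].round(1))
E
```

```text
bulb 765 [496.2  99.3  69.4] res 1.18
neck xy, tilt 139 [ 4.95626e+02  1.00273e+02  8.00000e-03 -1.20000e-02]
ring z pct 168 [51.2 52.1 62.2] ((495.2049560546875, 103.07244873046875), 32.39894104003906)
s6 305 (array([ 12,  22,  25,   9,   7,   8,   8,   6,   4,  18, 106,  79,   1,
         0]), array([33, 36, 39, 42, 45, 48, 51, 54, 57, 60, 63, 66, 69, 72, 75]))
s8 168 (array([10, 12, 13,  3, 27, 87, 16,  0,  0,  0,  0,  0,  0,  0]), array([33, 36, 39, 42, 45, 48, 51, 54, 57, 60, 63, 66, 69, 72, 75]))
s4 [442.6 291.1  60. ] 1339
s4 [751.    6.3  93.9] 2233
s4 [ 357.3 -118.6   64.3] 945
s8 [442.6 291.1  59.8] 1343
s8 [751.1   6.6  93.8] 2237
s8 [ 357.3 -118.6   64.4] 941
[-3.05528798 -1.25915331 20.01556259] [-0.05778262  0.76906331  0.05060278] [495.33391383  97.13016781 113.46422391] [ -0.  -38.9 -26.7   0.   -1.1   0. ]
```

The ring dropped 16 mm (z about 65.5 to 49.5 in the pictures) and the bystanders haven't moved. One last check that the guard is still hanging, then hand in.

Run:
```python
from h import *
X=np.load('pics/t7.npy'); P=X[np.isfinite(X).all(-1)]
g=P[(abs(P[:,0]-582)<70)&(abs(P[:,1]+270)<60)&(P[:,2]>120)]
print(len(g),np.percentile(g,[2,98],axis=0).round(1))
if len(g)>200 and g[:,2].max()>180: print(manip.sign_off())
```

```text
2039 [[ 529.7 -313.8  134.7]
 [ 634.7 -224.8  196.3]]
the job is handed in; nothing more can be done
None
```

The job is handed in at about 24.5 s of the 53 s allowed: the guard hangs over the middle of the bar, and the upright flask is held pressed down with about 20 N in the ring at its 16 mm stop. The conical flask, beaker and rack have not moved.

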